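# Latch the dish carrier into the microscope dock

### The arm

A 6-joint arm with a two-finger parallel gripper is mounted at the origin on the work surface. World frame = base frame: x ahead of the robot, y to its left, z up, the work surface at z = 0. Lengths are in m, angles in degrees, forces in N, time in s.
With the tool pointing down it reaches from about 0.25 to 0.725 m from the base axis. Payload 9.7 kg.
Tool frame: the origin (TCP) lies at the very end of the fingers, on their centre line; the grasp point (between the pads) lies 19 mm behind it; z points along the fingers, y is the line along which they close (so a half turn about z gives the same grasp; the last joint's range is limited). The gripper opens to 85 mm and grips with 20 to 120 N. Pads are 22 mm wide; open, the fingers measure 114 mm over their backs; the gripper's body (76 mm by 85 mm) begins 54 mm behind the grasp point. The pads swing forward as they close: fully open they stand 13 mm farther back than shut.
Start: joints at [63.656, 4.979, 10.078, 95.1, 0, 90], TCP at [0.244, 0.493, 0.231] pointing down, gripper open.
Joint ranges: [-179.16, 179.16], [-48.56, 103.87], [-65.8, 70.77], [-126.05, 130.52], [-82.76, 87.17], [-180, 180]. Speed limits (degrees/s): [127.2, 127.2, 147.25, 180, 180, 180].

### API

Orientations are given as [roll, pitch, yaw] about the fixed x, y, z axes, in that order (R = Rz(yaw) Ry(pitch) Rx(roll)).
In Python, from workcell import bot gives the robot as it stands.
- The arm moves only by the tool step_arm, never from a script. Its argument "targets" is a list of rows, each a list of 3 entries, a list of its own where there are three numbers: the opening, from 0 (shut) to 1 (fully open), then the shift along the world's x, y, z in mm, then the turn, a rotation vector about the world's x, y, z in rad. In form: [[grip, [tx, ty, tz], [wx, wy, wz]], ...]. A call has 1 to 8 rows; each row is the pose to reach, as a shift and turn from the pose commanded when the call began; what a row does not reach only later rows make up. A row lasts 1/10 s, in which the tool goes at most 50 mm and 8.59 degrees, less where a joint would pass 70% of its speed; a pose out of reach is approached as far as the arm can. A call with a gripper value outside its range is refused whole. The fingers move at their own pace and stop on an object; "force" is the grip in N (left out, the last holds). Time passes only in rows, so rows that repeat a pose let the fingers close. It gives the time, the measured TCP pose, the force, the opening and the grip force at its end, in the units of the state.
- bot.get_obs(): the state, without advancing time (a new reading comes with each control period).
- bot.camera(name): name is "scene" or "side" or "wrist"; returns (picture, depth): 420x560x3 uint8, red, green, blue; 420x560 float32, m along the optical axis (not along the pixel's ray), 0 where there is no reading.
- bot.camera_params(name): a dict with "K" (3x3 intrinsics, pixels), "R" (3x3) and "t" (3): a world point X has camera coordinates R X + t. Camera axes: x right, y down, z forward; pixel columns grow to the right and rows downward; lengths in m; the calibration is good to about 2 mm. The wrist camera is an equidistant fisheye: a pixel r from the principal point sees the ray r / f radians off the axis. A picture is of the moment at which its call begins: read the wrist's pose just before it. camera_params takes no time and is no camera call; for the wrist camera it gives the pose at the moment of the call.
- bot.job_done(): hands the job in; it is judged then, once.
The state is a dict: "time": time; "q": joint angles; "qd": joint speeds; "joint_efforts": joint torques, N m; "ee_pos": TCP position; "tcp_rot": TCP orientation; "wrist_force": force on the tool from outside, world axes, zero at the start; "torque": the same for the moment, N m; "opening": finger opening in m; "grasp_force": force on a finger pad.
Only numpy, scipy, OpenCV 4.12 (cv2) and the standard library are available. Lean on these libraries where they do the work, as an engineer would, in place of code of your own. Each camera call takes 0.05 s, during which the arm holds its last target. There are 200 camera calls.

### The job

Take the blue dish carrier by its black handle, set it flat on the open end of the white dock and slide it in so that its own front edge lifts the red gravity catch, pressing gently against the yellow spring buffer just until the catch drops behind the carrier. Then let go, so that the catch alone holds the carrier in against the buffer. Keep the carrier level with its dishes on the side away from the catch, do not ram or wedge it in the dock, keep the gripper off the dock and catch, and leave everything else where it stands.

Things in the scene. Friction and masses are not known exactly. Their poses are not given: they have to be found in the camera images.
- carrier: Blue plate 80 mm (its x) by 130 mm (its y), 14 mm thick, 0.2 to 0.33 kg, loose on the table. Origin: centre of its underside, z up. +x is the front edge that enters the dock first; the rear edge is at x = -40 mm. On its -y side two lidded 35 mm dishes are fixed (x = +-19, y = -43 mm, to 24 mm above the underside); along +y runs a bare white strip, over which the catch rides.
- handle (a point): Grip point on the carrier's black handle, 38 mm above the carrier's underside, above its centre; axes as the carrier's. The handle is a block 18 mm along x by 36 mm along y that stands on the plate from 14 to 54 mm above the underside, with over 25 mm free fore and aft of it.
- dock: Fixed white bed 300 mm (its x) by 176 mm (its y), 6 mm thick, lying on the table. Origin: centre of its underside, z up. The carrier goes in towards +x, its axes parallel to the dock's, its underside sliding on the bed. A dark stop unit on the bed carries the red catch and the yellow buffer; it is clamped at a setting S of 0 to 12 mm along +x, different each time and not reported.
- dock_entry (a point): Point on top of the bed (6 mm above the table) at x = -105, y = 0 mm of the dock, axes as the dock's: a carrier centred here is set down from above, clear of the catch. Aluminium guides 18 mm tall flare in from y = +-79 mm at x = -89 to +-66.5 mm at x = -50 mm, then run straight to x = +70 mm (dock frame), so the carrier has 1.5 mm play each side.
- latch_zero (a point): Point on top of the bed at x = 45, y = 0 mm of the dock, axes as the dock's: the carrier's centre when latched, its rear edge against the catch, is S (0 to 12 mm, unknown) further along +x. To let the catch drop it must first be pushed about 4.5 mm past the latched place; 3 mm further the buffer is solid.
- catch (a joint): Angle in rad of the red catch: 0 is down, growing as it lifts; about 0.25 while riding on the carrier; falls by its weight. Its hinge pin crosses above the channel's edge (dock y = 46 to 82 mm) at dock x = -40 mm + S, 34 mm above the table; the arm, 14 mm wide at y = 54 mm, slopes down towards +x to a tooth with its far face at x = 5 mm + S, 3 mm above the bed.
- buffer (a joint): Travel in m of the yellow spring buffer at the dock's far end (60 mm wide, 8 to 24 mm above the table): 0 is free, growing as the carrier pushes it along +x, 0.8 N per mm. About 0.004 with the carrier latched, 0.0085 (7 N) when the catch drops, solid at 0.0115 (9 N). If the catch has not dropped it pushes the carrier back out. With friction the hand feels 9 to 14 N at the drop.
- marker_yellow: Bystander: yellow marker pen lying beside the dock, 110 x 18 x 18 mm, origin at centre of its underside.
- marker_white: Bystander: white marker pen lying, 110 x 18 x 18 mm, origin at centre of its underside.
- jar: Bystander: jar beside the dock, 56 mm across, 75 mm tall, origin at centre of its underside.
- tipbox: Bystander: orange pipette-tip box 85 x 120 x 50 mm, origin at centre of its underside.
- dishstack: Bystander: stack of clear dishes, 60 mm across, 45 mm tall, origin at centre of its underside.
Mind the look-alikes: they are no part of the job. Of the things that look like the carrier, take the one that is farthest from the robot's base at the start.

How it is judged:
By the outcome, as a careful person would: the job done as asked, in the order asked, and still so for the second after the job is handed in, with the robot touching nothing.
It also fails if it takes over 53 s, if anything falls off the work surface, if the arm or the gripper's body presses on something with over 40 N, if the wrist force passes 120 N, or if a joint passes its speed limit or range.

## Working session

There is one attempt and no reset: what is moved stays moved. The work goes in short steps, Python scripts to look and compute and a tool call to move; the robot and the scene stay as the last step left them, time stands still between calls to the robot, and variables do not carry over. Pictures are saved under pics/ and viewed, at most 10 in all, crops included, and the job is handed in when it is done.

Besides the shell and the picture viewer there is one more tool, called after "Request:" as name(argument=value, ...), one argument or row to a line, values as JSON. step_arm: Moves the arm, as the interface text tells. Its arguments: {"type":"object","properties":{"targets":{"type":"array","items":{"type":"array"}},"force":{"type":"number"}},"required":["targets"]}

```bash
ls; mkdir -p pics; python3 - <<'E'
from workcell import bot
import cv2,numpy as np
for n in ("scene","side"):
    p,d=bot.camera(n); np.savez(f"/tmp/{n}.npz",p=p,d=d,**bot.camera_params(n))
    cv2.imwrite(f"pics/{n}0.png",p[:,:,::-1])
    print(n,bot.camera_params(n))
print(bot.get_obs())
E
```

```text
pics
scene {'K': array([[392.04299496,   0.        , 280.41233207],
       [  0.        , 392.04299496, 206.02601689],
       [  0.        ,   0.        ,   1.        ]]), 'R': array([[ 0.30138102,  0.95324657, -0.02214639],
       [ 0.51560592, -0.18246504, -0.83717205],
       [-0.80207232,  0.24088896, -0.54649108]]), 't': array([-0.22152976, -0.18682636,  1.43322697])}
side {'K': array([[386.31156458,   0.        , 282.65361422],
       [  0.        , 386.31156458, 205.81494441],
       [  0.        ,   0.        ,   1.        ]]), 'R': array([[ 0.83489013, -0.55005451,  0.01996258],
       [-0.37896833, -0.60075605, -0.70389998],
       [ 0.399176  ,  0.58011396, -0.71001853]]), 't': array([-0.38912324,  0.3009839 ,  0.72750093])}
{'time': 0.1, 'q': array([ 6.36527409e+01,  5.00763641e+00,  1.00408622e+01,  9.51000263e+01,
       -2.43057712e-03,  8.99983532e+01]), 'qd': array([-0.06592778,  0.04500841,  0.15125269, -0.07558037,  0.10230259,
       -0.03833933]), 'joint_efforts': array([ 7.96799418e-05, -5.21560371e+01,  4.65654802e+01,  1.59467943e-02,
       -4.74873696e-05,  5.57099966e-06]), 'ee_pos': array([0.2440186 , 0.49268331, 0.2306737 ]), 'tcp_rot': array([-1.79933199e+02,  2.42865546e-03,  1.53654391e+02]), 'wrist_force': array([-0.83228714,  0.3399037 ,  0.88422431]), 'torque': array([0.00771186, 0.02911805, 0.02876723]), 'grasp_force': 0.0, 'opening': 0.08557621250604183}
```

View pics/scene0.png

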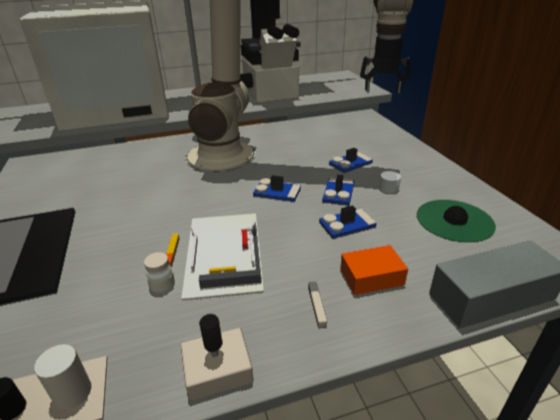

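View pics/side0.png

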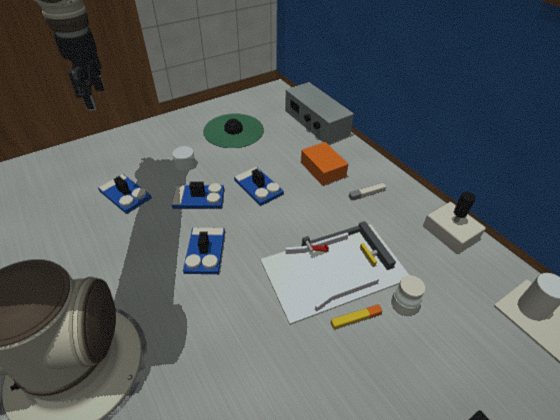

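The scene view shows four blue carriers: about (350,160), (339,190), (277,189) and (347,221). The dock is at (223,253), with the red catch at (245,238) and the buffer at (222,270). In the side view the carriers are at (124,192), (199,195), (259,184) and (204,250), and the dock is at (335,265).

```bash
cat > h.py <<'E'
import numpy as np,cv2
def load(n):
    f=np.load(f"/tmp/{n}.npz"); return f['p'],f['d'],f['K'],f['R'],f['t']
def cloud(p,d,K,R,t):
    v,u=np.mgrid[:d.shape[0],:d.shape[1]]
    c=np.stack([(u-K[0,2])/K[0,0]*d,(v-K[1,2])/K[1,1]*d,d],-1)
    return (c-t)@R      # R^T (c-t)
def plane(u,v,z,K,R,t): # pixel ray onto the plane at height z
    r=R.T@np.array([(u-K[0,2])/K[0,0],(v-K[1,2])/K[1,1],1]); o=-R.T@t
    return o+r*(z-o[2])/r[2]
E
python3 - <<'E'
from h import *
np.set_printoptions(precision=4,suppress=True)
for n in("scene","side"):
    p,d,K,R,t=load(n); X=cloud(p,d,K,R,t); hsv=cv2.cvtColor(p,cv2.COLOR_RGB2HSV)
    print(n,"table z",np.median(X[...,2][(d>0)&(abs(X[...,2])<.02)]))
    ws=(d>0)&(X[...,2]>-.02)&(X[...,2]<.09)&(np.hypot(X[...,0],X[...,1])<.85)
    def blobs(nm,m,a):
        k,l,s,c=cv2.connectedComponentsWithStats((m&ws).astype(np.uint8))
        for i in range(1,k):
            if s[i,4]<a: continue
            P=X[l==i]; print(nm,"px",c[i],"n",s[i,4],"med",np.median(P,0),"z95",np.percentile(P[:,2],95), "rect",cv2.minAreaRect((P[:,:2]*1000).astype(np.float32)))
    h,s,v=hsv[...,0],hsv[...,1],hsv[...,2]
    blobs("blue",(h>105)&(h<128)&(s>150)&(v>60),60)
    blobs("red",((h<4)|(h>176))&(s>170)&(v>60),15)
    blobs("orange",(h>=4)&(h<14)&(s>190),60)
    blobs("yellow",(h>18)&(h<32)&(s>170),20)
    blobs("white",(v>205)&(s<30),300)
E
```

```text
scene table z -0.00041666909295930555
blue px [356.3689 163.041 ] n 122 med [0.2525 0.4279 0.0132] z95 0.01591919439989961 rect ((260.2528991699219, 418.5103454589844), (47.80352020263672, 112.04217529296875), 35.19779968261719)
blue px [330.9375 185.25  ] n 64 med [0.3601 0.2816 0.0134] z95 0.016310721660119862 rect ((364.04974365234375, 278.87078857421875), (27.02829360961914, 61.279144287109375), 64.77863311767578)
blue px [276.1951 192.2648] n 287 med [0.3405 0.1122 0.0129] z95 0.01539093338686044 rect ((335.1093444824219, 103.1409912109375), (114.65180206298828, 84.9335708618164), 75.34748840332031)
blue px [340.7739 194.8342] n 199 med [0.4272 0.2856 0.0131] z95 0.015746808663358654 rect ((400.2037353515625, 287.3236389160156), (76.69448852539062, 109.42328643798828), 57.326480865478516)
blue px [348.2549 226.1821] n 357 med [0.5738 0.2452 0.0132] z95 0.0155044237155389 rect ((550.2796630859375, 242.86383056640625), (79.3802490234375, 124.82439422607422), 3.8011696338653564)
red px [244.3175 237.873 ] n 63 med [ 0.5462 -0.0335  0.0259] z95 0.035818945738803856 rect ((548.225219
[... 1944 characters left out ...]
446 rect ((743.2569580078125, 206.34056091308594), (119.65402221679688, 83.84095001220703), 86.0882568359375)
orange px [374.3402 310.0619] n 97 med [ 0.5457 -0.2253  0.0188] z95 0.021574864498393416 rect ((545.9038696289062, -223.6978302001953), (15.11705493927002, 26.71379852294922), 72.66674041748047)
yellow px [368.0485 254.3689] n 103 med [ 0.631  -0.1119  0.0235] z95 0.027006613228061926 rect ((632.2672729492188, -108.7760009765625), (57.64775085449219, 8.766847610473633), 77.59320068359375)
yellow px [350.2436 318.1318] n 349 med [ 0.4924 -0.2111  0.0181] z95 0.020762135718243993 rect ((493.307861328125, -209.64553833007812), (16.049833297729492, 82.30826568603516), 75.54704284667969)
```

```bash
python3 - <<'E'
from h import *
np.set_printoptions(precision=4,suppress=True)
for n in("scene","side"):
    p,d,K,R,t=load(n); X=cloud(p,d,K,R,t); Z=X[...,2]; v=p.max(-1)
    sat=cv2.cvtColor(p,cv2.COLOR_RGB2HSV)[...,1]
    # handle: dark points on target
    m=(np.hypot(X[...,0]-.547,X[...,1]-.241)<.05)&(v<70)&(Z>.02)
    P=X[m]; T=P[P[:,2]>.047]; print(n,"handle",m.sum(),P[:,2].max(),"top",np.median(T,0),(T.min(0)+T.max(0))/2,cv2.minAreaRect((T[:,:2]*1000).astype(np.float32)))
    m=(np.hypot(X[...,0]-.547,X[...,1]-.241)<.09)&(v>120)&(sat<90)&(Z>.011)
    k,l,s,c=cv2.connectedComponentsWithStats(m.astype(np.uint8))
    for i in range(1,k):
        if s[i,4]>8: print("  white on carrier",s[i,4],np.median(X[l==i],0))
    # bed
    a=np.radians(-11); ex=np.array([np.cos(a),np.sin(a)]); ey=np.array([-ex[1],ex[0]])
    m=(np.hypot(X[...,0]-.547,X[...,1]+.09)<.2)&(Z>.0035)&(Z<.0085)&(v>100)&(sat<60)
    m=cv2.morphologyEx(m.astype(np.uint8),cv2.MORPH_OPEN,np.ones((2,2)))
    k,l,s,c=cv2.connectedComponentsWithStats(m)
    i=1+np.argmax(s[1:,4]); P=X[l==i]; print(" bed",s[i,4],np.median(P[:,2]),cv2.minAreaRect((P[:,:2]*1000).astype(np.float32)))
    img=p[:,:,::-1]
    crop=img[205:305,170:280] if n=="scene" else img[200:330,250:420]
    cv2.imwrite(f"pics/{n}_dock.png",cv2.resize(crop,None,fx=4.5,fy=4.5,interpolation=cv2.INTER_CUBIC))
E
```

```text
scene handle 198 0.055862723448143796 top [0.5516 0.2443 0.0528] [0.5488 0.2451 0.0515] ((548.8116455078125, 244.9681854248047), (21.04938316345215, 34.416648864746094), 3.466747283935547)
  white on carrier 130 [0.546  0.2991 0.0138]
  white on carrier 165 [0.5483 0.2036 0.0232]
 bed 3704 0.005340521298977101 ((850.218994140625, -145.74569702148438), (175.29969787597656, 916.2992553710938), 78.94944763183594)
side handle 153 0.05777158983653973 top [0.5415 0.2405 0.0541] [0.5435 0.2427 0.0525] ((542.3303833007812, 243.62313842773438), (16.28127670288086, 33.834007263183594), 9.091093063354492)
  white on carrier 123 [0.5308 0.2981 0.0154]
  white on carrier 186 [0.5496 0.2018 0.0246]
 bed 4938 0.007011329238923782 ((372.86590576171875, -176.62380981445312), (647.67333984375, 303.8951721191406), 26.025657653808594)
```

View pics/side_dock.png

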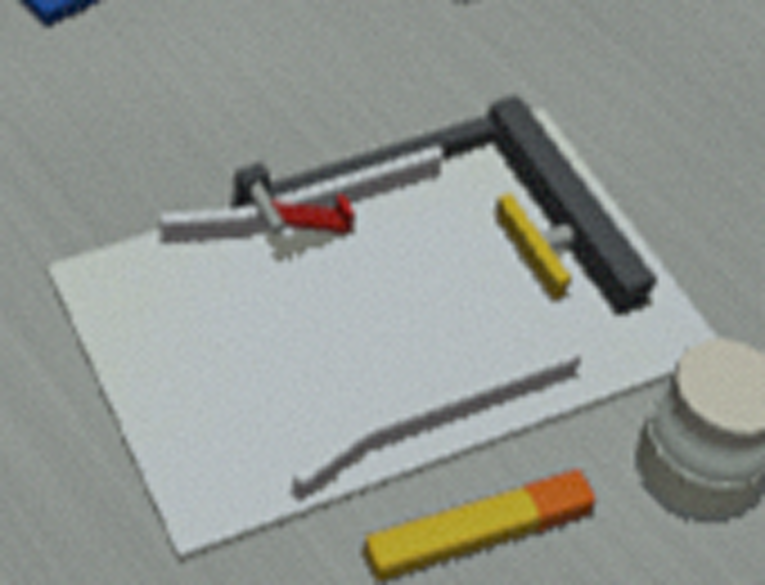

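The side crop shows the dock with its open end at the left. Bed corners are at crop (50,268), (183,558) and about (718,338), the red catch at (315,215) and the buffer at (533,245). Next I move above the carrier for a wrist view.

Request:
step_arm(
  targets=[
    [1, [303, -250, -50], [0, 0, -1.03]],
    [1, [303, -250, -50], [0, 0, -1.03]],
    [1, [303, -250, -50], [0, 0, -1.03]],
    [1, [303, -250, -50], [0, 0, -1.03]],
    [1, [303, -250, -50], [0, 0, -1.03]],
    [1, [303, -250, -50], [0, 0, -1.03]],
    [1, [303, -250, -50], [0, 0, -1.03]],
    [1, [303, -250, -50], [0, 0, -1.03]],
  ],
)

```text
time: 0.9
ee_pos: [0.5484, 0.241, 0.1806]
tcp_rot: [-180.0, 0.0, 94.4]
wrist_force: [0.5, 0.5, -0.4]
opening: 0.0855
grasp_force: 0.0
```

Request:
step_arm(
  targets=[
    [1, [0, 0, 0], [0, 0, 0]],
    [1, [0, 0, 0], [0, 0, 0]],
    [1, [0, 0, 0], [0, 0, 0]],
  ],
)

```text
time: 1.2
ee_pos: [0.5465, 0.2434, 0.1813]
tcp_rot: [-180.0, -0.0, 94.7]
wrist_force: [-0.3, 0.0, 0.3]
opening: 0.0852
grasp_force: 0.0
```

```bash
python3 - <<'E'
from workcell import bot
from h import *
np.set_printoptions(precision=4,suppress=True)
o=bot.get_obs(); c=bot.camera_params("wrist"); p,d=bot.camera("wrist")
np.savez("/tmp/w1.npz",p=p,d=d,**c); cv2.imwrite("pics/w1.png",p[:,:,::-1])
print(o['time'],o['ee_pos'],o['tcp_rot'],o['q'],o['wrist_force']); print(c, "cam pos",-c['R'].T@c['t'])
p,d,K,R,t=load("side")
for u,v in((261.1,259.6),(290.7,324.),(409.6,275.1)): print(plane(u,v,.006,K,R,t))
E
```

```text
1.2 [0.5465 0.2434 0.1813] [-179.9738   -0.0057   94.6774] [ 24.001   10.9421  11.1647  90.2454   0.0141 109.3236] [-0.3415  0.0211  0.3475]
{'K': array([[325.1923,   0.    , 281.1028],
       [  0.    , 325.1923, 207.6769],
       [  0.    ,   0.    ,   1.    ]]), 'R': array([[ 0.9967,  0.0815, -0.0013],
       [ 0.0781, -0.9492,  0.3047],
       [ 0.0236, -0.3038, -0.9524]]), 't': array([-0.5639,  0.1639,  0.3927])} cam pos [0.54   0.3208 0.3233]
[0.4191 0.0205 0.006 ]
[ 0.3859 -0.1514  0.006 ]
[ 0.6815 -0.1986  0.006 ]
```

View pics/w1.png

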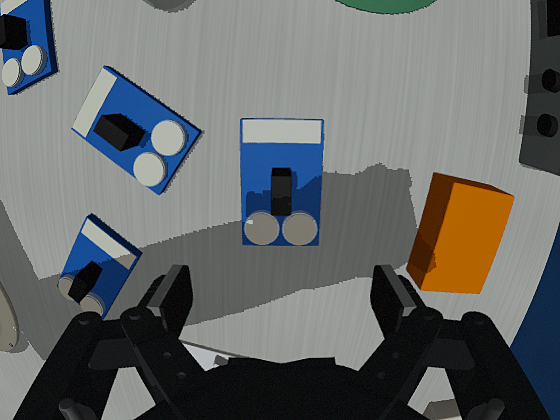

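The wrist view shows the target carrier at (281,182), with its strip on top (+y) and dishes below (-y). The handle top is at (281,190), midway between the fingers. Now I measure it from the wrist depth.

```bash
cat >> h.py <<'E'
def wcloud(p,d,K,R,t):
    v,u=np.mgrid[:d.shape[0],:d.shape[1]]
    x=(u-K[0,2])/K[0,0]; y=(v-K[1,2])/K[1,1]; r=np.hypot(x,y)+1e-9
    k=np.tan(np.minimum(r,1.5))/r
    return (np.stack([x*k*d,y*k*d,d],-1)-t)@R
E
python3 - <<'E'
from h import *
np.set_printoptions(precision=4,suppress=True)
X=wcloud(*load("w1")); p,d,*_=load("w1"); Z=X[...,2]; D=np.hypot(X[...,0]-.547,X[...,1]-.243)
print("table",np.median(Z[(D>.09)&(D<.12)]))
P=X[(D<.08)&(Z>.008)&(Z<.03)]; print("plate",np.median(P[:,2]),cv2.minAreaRect((P[:,:2]*1000).astype(np.float32)))
P=X[(D<.05)&(Z>.048)&(Z<.06)]; print("handle top",np.median(P,0),cv2.minAreaRect((P[:,:2]*1000).astype(np.float32)))
E
```

```text
table -0.0005284454937496948
plate 0.013717890114797746 ((545.337890625, 245.3836669921875), (80.03085327148438, 130.11199951171875), 3.718006134033203)
handle top [0.5456 0.2465 0.0532] ((545.7306518554688, 245.64157104492188), (17.62130355834961, 36.279205322265625), 4.604104518890381)
```

Request:
step_arm(
  targets=[
    [1, [-1, 2, -40], [0, 0, -0.013]],
    [1, [-1, 2, -80], [0, 0, -0.013]],
    [1, [-1, 2, -120], [0, 0, -0.013]],
    [1, [-1, 2, -145], [0, 0, -0.013]],
    [1, [-1, 2, -158], [0, 0, -0.013]],
    [1, [-1, 2, -161], [0, 0, -0.013]],
    [1, [-1, 2, -161], [0, 0, -0.013]],
  ],
)

```text
time: 1.95
ee_pos: [0.5462, 0.2456, 0.0213]
tcp_rot: [179.9, -0.0, 93.9]
wrist_force: [-0.0, -0.7, 0.2]
opening: 0.0852
grasp_force: 0.0
```

Request:
step_arm(
  targets=[
    [0.5, [0, 0, 0], [0, 0, 0]],
    [0.35, [0, 0, 0], [0, 0, 0]],
    [0.25, [0, 0, 0], [0, 0, 0]],
    [0.1, [0, 0, 0], [0, 0, 0]],
    [0.1, [0, 0, 0], [0, 0, 0]],
    [0.1, [0, 0, 0], [0, 0, 0]],
    [0.0, [0, 0, 0], [0, 0, 0]],
    [0.0, [0, 0, 0], [0, 0, 0]],
  ],
  force=60,
)

```text
time: 2.75
ee_pos: [0.5462, 0.2449, 0.0207]
tcp_rot: [180.0, -0.0, 93.9]
wrist_force: [-1.4, -0.6, 5.9]
opening: 0.0172
grasp_force: 60.3
```

Request:
step_arm(
  targets=[
    [0, [0, 0, 8], [0, 0, 0]],
    [0, [0, 0, 30], [0, 0, 0]],
    [0, [0, 0, 65], [0, 0, 0]],
    [0, [0, 0, 110], [0, 0, 0]],
    [0, [0, -20, 150], [0, 0, -0.03]],
    [0, [-5, -60, 180], [0, 0, -0.06]],
    [0, [-10, -105, 200], [0, 0, -0.09]],
    [0, [-15, -150, 200], [0, 0, -0.12]],
  ],
)

```text
time: 3.55
ee_pos: [0.5315, 0.0938, 0.2235]
tcp_rot: [179.8, -0.0, 87.0]
wrist_force: [1.6, -1.7, -3.8]
opening: 0.0175
grasp_force: 59.4
```

Request:
step_arm(
  targets=[
    [0, [-5, -45, 0], [0, 0, -0.03]],
    [0, [-10, -90, 0], [0, 0, -0.06]],
    [0, [-15, -135, 0], [0, 0, -0.09]],
    [0, [-20, -180, 0], [0, 0, -0.124]],
    [0, [-25, -225, 0], [0, 0, -0.124]],
    [0, [-30, -270, 0], [0, 0, -0.124]],
    [0, [-31, -310, 0], [0, 0, -0.124]],
    [0, [-31, -330, 0], [0, 0, -0.124]],
  ],
)

```text
time: 4.35
ee_pos: [0.4992, -0.2381, 0.2199]
tcp_rot: [-179.9, 0.0, 79.8]
wrist_force: [-0.2, 0.8, -2.7]
opening: 0.0169
grasp_force: 59.2
```

Request:
step_arm(
  targets=[
    [0, [0, 0, 0], [0, 0, 0]],
    [0, [0, 0, 0], [0, 0, 0]],
    [0, [0, 0, 0], [0, 0, 0]],
    [0, [0, 0, 0], [0, 0, 0]],
  ],
)

```text
time: 4.75
ee_pos: [0.5002, -0.2341, 0.2204]
tcp_rot: [-180.0, -0.0, 80.0]
wrist_force: [-0.8, -0.1, -3.0]
opening: 0.017
grasp_force: 59.2
```

```bash
python3 - <<'E'
from workcell import bot
from h import *
np.set_printoptions(precision=4,suppress=True)
o=bot.get_obs(); c=bot.camera_params("wrist"); p,d=bot.camera("wrist")
np.savez("/tmp/w2.npz",p=p,d=d,**c); cv2.imwrite("pics/w2.png",p[:,:,::-1])
print(o['time'],o['ee_pos'],o['tcp_rot'],o['wrist_force'],o['torque'],o['opening'])
E
```

```text
4.75 [ 0.5002 -0.2341  0.2204] [-179.9991   -0.0071   79.9926] [-0.7721 -0.1003 -3.0125] [-0.005   0.0281 -0.0072] 0.01703798408632601
```

View pics/w2.png

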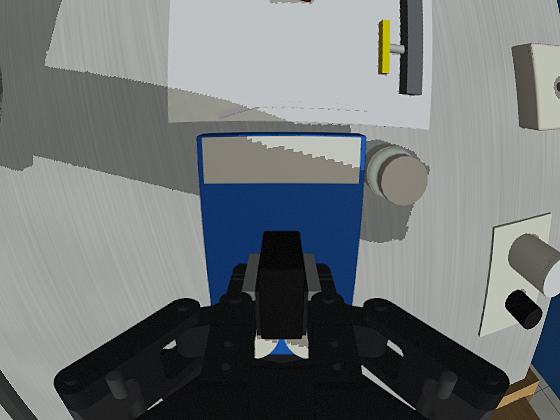

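The wrist view shows the carrier level in the hand. The dock is ahead: near edge from (168,122) to (430,129), left edge up column ~170, buffer at (384,48). I fit the bed edges from this cloud.

```bash
python3 - <<'E'
from h import *
np.set_printoptions(precision=4,suppress=True)
p,d,K,R,t=load("w2"); X=wcloud(p,d,K,R,t); Z=X[...,2]
# carrier in hand: plate top
m=(Z>.2)&(Z<.24)&(p[...,2]>p[...,0]+40.); P=X[m]; print("carrier top z",np.median(P[:,2]),np.linalg.lstsq(np.c_[P[:,:2],np.ones(len(P))],P[:,2],rcond=None)[0])
m=(Z>.2)&(Z<.226)&(d>0); P=X[m]; P=P[np.hypot(P[:,0]-.5,P[:,1]+.234)<.09]; print(" plate rect",cv2.minAreaRect((P[:,:2]*1000).astype(np.float32)))
print("table",np.median(Z[200:,5:100][abs(Z[200:,5:100])<.02]))
m=(Z>.003)&(Z<.010)&(d>0)&(p.max(-1)>60); m[135:]=0
k,l,s,c=cv2.connectedComponentsWithStats(m.astype(np.uint8),connectivity=4); i=1+np.argmax(s[1:,4]); m=l==i
print("bed",s[i],np.median(Z[m]))
def line(pts,nm):
    vx,vy,x,y=cv2.fitLine(np.array(pts,np.float32)*1000,cv2.DIST_HUBER,0,.01,.01).ravel(); print(nm,"angle",np.degrees(np.arctan2(vy,vx)),"pt",x,y); return vx,vy,x,y
bottom=[X[np.where(m[:,u])[0].max(),u,:2] for u in range(190,420)]
left=[X[v,np.where(m[v])[0].min(),:2] for v in range(3,115)]
right=[X[v,np.where(m[v])[0].max(),:2] for v in range(100,122)]
b=line(bottom,"bottom"); L=line(left,"left"); r=line(right,"right")
a=np.arctan2(b[1],b[0]); a=a if abs(a)<1.5 else a-np.pi*np.sign(a)
hsv=cv2.cvtColor(p,cv2.COLOR_RGB2HSV); y=(hsv[...,0]>18)&(hsv[...,0]<35)&(hsv[...,1]>150); y[135:]=0
Y=X[y&(Z>.015)]; print("buffer",np.median(Y,0),cv2.minAreaRect((Y[:,:2]*1000).astype(np.float32)))
rd=((hsv[...,0]<5)|(hsv[...,0]>175))&(hsv[...,1]>150); rd[135:]=0; print("red",rd.sum(), np.median(X[rd],0))
for a in (a,np.radians(-10),):
    ex=np.array([np.cos(a),np.sin(a)]); ey=np.array([-ex[1],ex[0]])
    yb=np.median(np.array(bottom)@ey); xl=np.median(np.array(left)@ex); xr=np.median(np.array(right)@ex)
    cen=(xl+.150)*ex+(yb+.088)*ey
    print("yaw",np.degrees(a),"len",xr-xl,"centre",cen,"entry",cen-.105*ex,"buffer in dock",(np.median(Y,0)[:2]-cen)@np.c_[ex,ey], "bufy mid",((Y[:,:2]-cen)@ey).min(),((Y[:,:2]-cen)@ey).max())
E
```

```text
carrier top z 0.21306939542895786 [-0.0036 -0.0157  0.2114]
 plate rect ((500.0063781738281, -233.5050811767578), (130.22850036621094, 80.64112091064453), 80.12006378173828)
table -0.00021156428819327133
bed [  167     0   266   130 28473] 0.005399037030813673
bottom angle -11.101742 pt 536.8209 -177.03314
left angle 78.92674 pt 399.7503 -75.74139
right angle 78.61904 pt 683.71545 -180.53629
buffer [ 0.6331 -0.1076  0.0229] ((589.7299194335938, -135.64019775390625), (151.56524658203125, 46.31481170654297), 33.09988784790039)
red 13 [ 0.5608 -0.0448  0.0122]
yaw -11.101742 len 0.29880722498765855 centre [ 0.5498 -0.09  ] entry [ 0.4468 -0.0697] buffer in dock [ 0.0851 -0.0013] bufy mid -0.07338746581451387 0.0289686737691799
yaw -10.0 len 0.2978599703531025 centre [ 0.5496 -0.0892] entry [ 0.4462 -0.071 ] buffer in dock [ 0.0855 -0.0036] bufy mid -0.07358903594031582 0.02663185236197644
```

Request:
step_arm(
  targets=[
    [0, [-15, 45, 0], [0, 0, -0.021]],
    [0, [-28, 88, 0], [0, 0, -0.021]],
    [0, [-42, 132, -5], [0, 0, -0.021]],
    [0, [-53, 164, -20], [0, 0, -0.021]],
    [0, [-53, 164, -60], [0, 0, -0.021]],
    [0, [-53, 164, -105], [0, 0, -0.021]],
    [0, [-53, 164, -145], [0, 0, -0.021]],
    [0, [-53, 164, -170], [0, 0, -0.021]],
  ],
)

```text
time: 5.6
ee_pos: [0.4456, -0.0701, 0.0474]
tcp_rot: [-179.9, 0.0, 78.8]
wrist_force: [-0.5, 0.1, -3.8]
opening: 0.0172
grasp_force: 59.9
```

Request:
step_arm(
  targets=[
    [0, [0, 0, 0], [0, 0, 0]],
    [0, [0, 0, 0], [0, 0, 0]],
    [0, [0, 0, 0], [0, 0, 0]],
    [0, [0, 0, 0], [0, 0, 0]],
  ],
)

```text
time: 6.0
ee_pos: [0.4482, -0.0712, 0.0521]
tcp_rot: [179.8, -0.0, 78.7]
wrist_force: [0.1, -0.3, -2.9]
opening: 0.0171
grasp_force: 60.0
```

```bash
python3 - <<'E'
from workcell import bot
from h import *
np.set_printoptions(precision=4,suppress=True)
o=bot.get_obs(); c=bot.camera_params("wrist"); p,d=bot.camera("wrist")
np.savez("/tmp/w3.npz",p=p,d=d,**c); cv2.imwrite("pics/w3.png",p[:,:,::-1])
print(o['time'],o['ee_pos'],o['tcp_rot'],o['wrist_force'],o['torque'],o['opening'])
X=wcloud(*load("w3")); Z=X[...,2]
m=(Z>.05)&(Z<.08)&(p[...,2]>p[...,0]+40.)&(np.hypot(X[...,0]-.447,X[...,1]+.07)<.08); P=X[m]
print("carrier",np.median(P[:,2]),np.linalg.lstsq(np.c_[P[:,:2],np.ones(len(P))],P[:,2],rcond=None)[0])
E
```

```text
6.0 [ 0.4482 -0.0712  0.0521] [179.8367  -0.0066  78.7188] [ 0.1144 -0.285  -2.9237] [-0.0007  0.0412 -0.0216] 0.017093302297407142
carrier 0.05803119422196547 [0.0992 0.0755 0.0194]
```

View pics/w3.png

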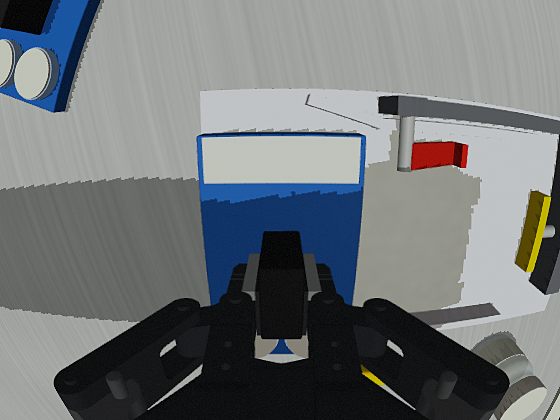

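The carrier hovers over the open end. The catch tooth is at (461,155), hinge bar at (405,140), buffer at (535,232), and the +y guide starts at (306,97). I check the guide line and estimate S.

```bash
python3 - <<'E'
from h import *
np.set_printoptions(precision=1,suppress=True)
p,d,K,R,t=load("w3"); X=wcloud(p,d,K,R,t)*1000; hsv=cv2.cvtColor(p,cv2.COLOR_RGB2HSV); h,s=hsv[...,0],hsv[...,1]
a=np.radians(-11.1); ex=np.array([np.cos(a),np.sin(a)]); ey=np.array([-ex[1],ex[0]])
cen=np.array([549.8,-90.]); D=np.stack([(X[...,:2]-cen)@ex,(X[...,:2]-cen)@ey,X[...,2]],-1)
r=((h<5)|(h>175))&(s>150)&(D[...,0]>-60)&(D[...,0]<40); print("red",r.sum(),"min",D[r].min(0),"max",D[r].max(0),"p98",np.percentile(D[r],98,axis=0))
y=(h>18)&(h<35)&(s>150)&(D[...,0]>60)&(D[...,0]<110)&(abs(D[...,1])<40); print("yel",y.sum(),D[y].min(0),D[y].max(0),np.median(D[y],0))
for x0,x1 in((-50,-20),(-20,20),(20,65)):
  for sg in(1,-1):
    m=(D[...,0]>x0)&(D[...,0]<x1)&(D[...,1]*sg>50)&(D[...,1]*sg<85)&(D[...,2]>17)&(D[...,2]<26)&(s<80); q=D[m]
    print("guide",x0,sg,m.sum(), np.percentile(q[:,1],[2,10,50,90,98]) if len(q) else "")
m=(D[...,2]>32)&(D[...,2]<55)&(np.abs(D[...,0]+105)<60)&(np.abs(D[...,1])<75)&((p[...,2]>p[...,0]+40.)|((p.min(-1)>180)))
q=D[m]; print("carrier top",np.median(q[:,2]),cv2.minAreaRect(q[:,:2].astype(np.float32)),"front",np.percentile(q[:,0],[1,99]),"y+",np.percentile(q[:,1],99.5))
print(np.linalg.lstsq(np.c_[q[:,:2]-[-105,0],np.ones(len(q))],q[:,2],rcond=None)[0]*[100,100,1])
b=(abs(D[...,2]-5.5)<2.5)&(p.max(-1)>150)&(s<40)&(D[...,1]>20)&(D[...,0]<-145); 
edge=[];m=(abs(D[...,2]-5.5)<2.5)&(d>0)&(D[...,0]>-165)&(D[...,0]<-60)
print("top edge y", np.percentile([D[np.where(m[:,u])[0].min(),u,1] for u in range(215,300)],[10,50,90]), "left edge x",np.percentile([D[v,np.where(m[v])[0].min(),0] for v in range(97,128)],[10,50,90]))
E
```

```text
red 1357 min [-46.5  10.5  12.8] max [  6.3  60.7 131. ] p98 [ 5.2 60.4 37.3]
yel 1578 [ 80.6 -35.3   6. ] [109.4  30.   24.9] [82.7  1.9 19.2]
guide -50 1 509 [66.1 66.8 70.1 80.4 83.6]
guide -50 -1 0 
guide -20 1 1548 [66.2 67.5 76.3 82.9 84.2]
guide -20 -1 217 [-72.5 -71.1 -67.3 -66.5 -66.1]
guide 20 1 1262 [66.3 67.6 76.5 83.  84.3]
guide 20 -1 509 [-72.8 -72.  -67.7 -66.5 -66. ]
carrier top 44.95317970141869 ((-103.68152618408203, -0.39621734619140625), (129.96554565429688, 80.05552673339844), 89.68802642822266) front [-142.5  -64.6] y+ 64.16361990791451
[ 0.1  0.1 44.9]
top edge y [86.9 87.  87.3] left edge x [-150.5 -150.1 -149.7]
```

S looks to be about 0.5 to 1 mm: the tooth face is at 5.2 to 6.3, the buffer face at 81 to 82. The carrier is level, and centred to 0.4 mm. Lower it gently.

Request:
step_arm(
  targets=[
    [0, [0, 0.4, -10], [0, 0, 0.004]],
    [0, [0, 0.4, -18], [0, 0, 0.004]],
    [0, [0, 0.4, -22], [0, 0, 0.004]],
    [0, [0, 0.4, -23], [0, 0, 0.004]],
    [0, [0, 0.4, -23], [0, 0, 0.004]],
    [0, [0, 0.4, -23], [0, 0, 0.004]],
  ],
)

```text
time: 6.65
ee_pos: [0.4471, -0.0707, 0.0272]
tcp_rot: [180.0, -0.0, 78.9]
wrist_force: [0.3, -0.6, -2.5]
opening: 0.0173
grasp_force: 60.1
```

Request:
step_arm(
  targets=[
    [0, [0, 0, -1], [0, 0, 0]],
    [0, [0, 0, -1], [0, 0, 0]],
    [0, [0, 0, -1], [0, 0, 0]],
  ],
)

```text
time: 6.95
ee_pos: [0.4473, -0.0708, 0.0267]
tcp_rot: [180.0, 0.0, 78.9]
wrist_force: [-2.4, 0.6, 2.8]
opening: 0.0171
grasp_force: 60.7
```

Request:
step_arm(
  targets=[
    [0, [3.9, -0.8, 0.4], [0, 0, 0]],
    [0, [9.8, -1.9, 0.4], [0, 0, 0]],
    [0, [17.7, -3.5, 0.4], [0, 0, 0]],
    [0, [25.5, -5.0, 0.4], [0, 0, 0]],
    [0, [33.4, -6.5, 0.4], [0, 0, 0]],
    [0, [41.2, -8.1, 0.4], [0, 0, 0]],
    [0, [47.1, -9.2, 0.4], [0, 0, 0]],
    [0, [49.1, -9.6, 0.4], [0, 0, 0]],
  ],
)

```text
time: 7.75
ee_pos: [0.4965, -0.0804, 0.0267]
tcp_rot: [-179.9, -0.0, 78.9]
wrist_force: [-7.9, 2.6, 8.3]
opening: 0.0171
grasp_force: 61.8
```

```bash
cat > s.py <<'E'
from workcell import bot
from h import *
np.set_printoptions(precision=2,suppress=True)
a=np.radians(-11.1); ex=np.array([np.cos(a),np.sin(a)]); ey=np.array([-ex[1],ex[0]]); cen=np.array([549.8,-90.])
o=bot.get_obs(); f=o['wrist_force']; e=o['ee_pos']*1000
print("t",o['time'],"TCP dock x,y",(e[:2]-cen)@ex,(e[:2]-cen)@ey,"z",e[2],"yaw",o['tcp_rot'],"F along,lat,z",f[:2]@ex,f[:2]@ey,f[2],"torque",o['torque'],"grip",o['grasp_force'])
E
python3 s.py
```

```text
t 7.75 TCP dock x,y -54.15214616833646 -0.8340081090523114 z 26.69075144530311 yaw [-179.95   -0.     78.94] F along,lat,z -8.230296708218996 1.0183187328640193 8.31173243109494 torque [ 0.32  1.63 -0.01] grip 61.81536912918091
```

Request:
step_arm(
  targets=[
    [0, [0, 0, 1], [0, 0, 0]],
    [0, [0, 0, 1], [0, 0, 0]],
  ],
)

```text
time: 7.95
ee_pos: [0.4965, -0.0804, 0.0273]
tcp_rot: [180.0, 0.0, 78.9]
wrist_force: [0.1, -0.0, -3.4]
opening: 0.0173
grasp_force: 60.0
```

```bash
python3 s.py
```

```text
t 7.95 TCP dock x,y -54.164857448291194 -0.8492756575603223 z 27.269564391691144 yaw [179.99   0.    78.94] F along,lat,z 0.1370413580667377 -0.007839837733193262 -3.4218051498637374 torque [-0.04 -0.04 -0.03] grip 60.023231506347656
```

Request:
step_arm(
  targets=[
    [0, [2.9, -0.6, -0.5], [0, 0, 0]],
    [0, [7.9, -1.5, -0.5], [0, 0, 0]],
    [0, [13.7, -2.7, -0.5], [0, 0, 0]],
    [0, [19.6, -3.8, -0.5], [0, 0, 0]],
    [0, [25.5, -5.0, -0.5], [0, 0, 0]],
    [0, [31.4, -6.2, -0.5], [0, 0, 0]],
    [0, [36.3, -7.1, -0.5], [0, 0, 0]],
    [0, [39.3, -7.7, -0.5], [0, 0, 0]],
  ],
)

```text
time: 8.75
ee_pos: [0.536, -0.0881, 0.0271]
tcp_rot: [-180.0, -0.0, 78.9]
wrist_force: [-0.6, 0.4, -4.2]
opening: 0.0174
grasp_force: 60.1
```

```bash
python3 s.py
```

```text
t 8.75 TCP dock x,y -13.940085242868127 -0.8219908596857102 z 27.07652942267077 yaw [-180.     -0.     78.94] F along,lat,z -0.6894046371667405 0.2932007167786028 -4.242518036959481 torque [-0.02  0.02  0.02] grip 60.06467163562775
```

Request:
step_arm(
  targets=[
    [0, [2.9, -0.6, -0.4], [0, 0, 0]],
    [0, [7.9, -1.5, -0.4], [0, 0, 0]],
    [0, [13.7, -2.7, -0.4], [0, 0, 0]],
    [0, [19.6, -3.8, -0.4], [0, 0, 0]],
    [0, [25.5, -5.0, -0.4], [0, 0, 0]],
    [0, [31.4, -6.2, -0.4], [0, 0, 0]],
    [0, [36.3, -7.1, -0.4], [0, 0, 0]],
    [0, [39.3, -7.7, -0.4], [0, 0, 0]],
  ],
)

```text
time: 9.55
ee_pos: [0.5752, -0.0958, 0.0268]
tcp_rot: [-180.0, -0.0, 78.9]
wrist_force: [-0.5, -0.3, -1.3]
opening: 0.0174
grasp_force: 60.2
```

```bash
python3 s.py; python3 - <<'E'
from workcell import bot
from h import *
c=bot.camera_params("wrist"); p,d=bot.camera("wrist")
np.savez("/tmp/w4.npz",p=p,d=d,**c); cv2.imwrite("pics/w4.png",p[:,:,::-1])
E
```

```text
t 9.55 TCP dock x,y 26.060025857230443 -0.7988095507984606 z 26.7540985046187 yaw [-179.99   -0.     78.94] F along,lat,z -0.3981696053527426 -0.36204617132559164 -1.3481894181702132 torque [ 0.04  0.18 -0.  ] grip 60.24513781070709
```

View pics/w4.png

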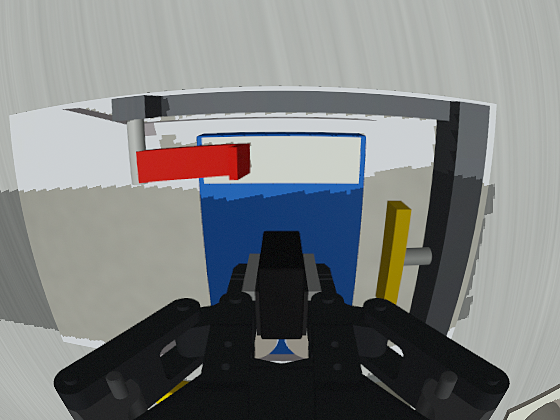

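The red catch rides on the white strip (tooth at (240,160)). The carrier front is at column 365, with the buffer face still ahead at about 388. I measure the gap and the catch height.

```bash
cat > m.py <<'E'
import sys
exec(open('s.py').read())
n=sys.argv[1]
c=bot.camera_params("wrist"); p,d=bot.camera("wrist"); np.savez(f"/tmp/{n}.npz",p=p,d=d,**c); cv2.imwrite(f"pics/{n}.png",p[:,:,::-1])
X=wcloud(*load(n))*1000; hsv=cv2.cvtColor(p,cv2.COLOR_RGB2HSV); h,s=hsv[...,0],hsv[...,1]
D=np.stack([(X[...,:2]-cen)@ex,(X[...,:2]-cen)@ey,X[...,2]],-1); z=D[...,2]
r=((h<5)|(h>175))&(s>150)&(D[...,0]>-20)&(D[...,0]<40)&(abs(D[...,1]-54)<15); q=D[r]
print("red",len(q),"x",np.percentile(q[:,0],[50,98,99.5]),"z top at tip",np.median(q[q[:,0]>q[:,0].max()-10][:,2]),"min",q[:,2].min(),"tip top",np.percentile(q[q[:,0]>q[:,0].max()-10][:,2],95))
y=(h>18)&(h<35)&(s>150)&(D[...,0]>70)&(D[...,0]<115)&(abs(D[...,1])<35)&(z>10); print("buffer face x",np.percentile(D[y][:,0],[2,10,50]))
b=(z>14)&(z<26)&(abs(D[...,1])<64)&((p[...,2]>p[...,0]+40.)|((p.min(-1)>150)&(D[...,1]>45)&(D[...,1]<62)))&(D[...,0]>-40)&(D[...,0]<115); q=D[b]
print("carrier x",np.percentile(q[:,0],[.5,99.5]),"y+",np.percentile(q[:,1],99.5),"z",np.median(q[:,2]))
E
python3 m.py w5
```

```text
t 9.6 TCP dock x,y 26.318031570582953 -0.804898943440694 z 26.777690857663202 yaw [179.99   0.    78.94] F along,lat,z -0.1788518172032423 -0.12040863819098478 -4.3463831871540695 torque [-0.02 -0.07 -0.04] grip 60.16360402107239
red 2320 x [-4.32 10.52 10.87] z top at tip 32.32218856012975 min 20.108386763692977 tip top 36.17294013373016
buffer face x [81.99 82.2  84.09]
carrier x [-13.11  65.37] y+ 63.79980056060812 z 19.4938984159554
```

Request:
step_arm(
  targets=[
    [0, [4.9, -1.0, -0.2], [0, 0, 0]],
    [0, [9.8, -1.9, -0.2], [0, 0, 0]],
    [0, [13.7, -2.7, -0.2], [0, 0, 0]],
    [0, [15.7, -3.1, -0.2], [0, 0, 0]],
    [0, [17.7, -3.5, -0.2], [0, 0, 0]],
    [0, [19.6, -3.8, -0.2], [0, 0, 0]],
    [0, [20.6, -4.0, -0.2], [0, 0, 0]],
    [0, [20.6, -4.0, -0.2], [0, 0, 0]],
  ],
)

```text
time: 10.45
ee_pos: [0.5949, -0.0997, 0.0268]
tcp_rot: [-179.9, 0.0, 78.9]
wrist_force: [-6.4, 1.4, 3.0]
opening: 0.0172
grasp_force: 61.2
```

```bash
python3 m.py w6
```

```text
t 10.45 TCP dock x,y 46.095083538451355 -0.8191519908876724 z 26.792754993659855 yaw [-179.94    0.     78.94] F along,lat,z -6.585375285922007 0.11370667412338886 2.9946500282018658 torque [ 0.25  1.12 -0.02] grip 61.15430295467377
red 2214 x [-3.71 10.59 11.01] z top at tip 32.344059618048824 min 20.04284964552798 tip top 36.33319389211345
buffer face x [85.54 85.9  89.02]
carrier x [ 6.62 85.16] y+ 63.797165439416524 z 19.564461215622785
```

Request:
step_arm(
  targets=[
    [0, [1.0, -0.2, 0.3], [0, 0, 0]],
    [0, [2.0, -0.4, 0.3], [0, 0, 0]],
    [0, [2.9, -0.6, 0.3], [0, 0, 0]],
    [0, [2.9, -0.6, 0.3], [0, 0, 0]],
  ],
)

```text
time: 10.9
ee_pos: [0.5973, -0.1001, 0.0268]
tcp_rot: [-179.9, 0.0, 78.9]
wrist_force: [-7.5, 0.8, 3.8]
opening: 0.0172
grasp_force: 61.0
```

```bash
python3 m.py w7
```

```text
t 10.9 TCP dock x,y 48.57265113391685 -0.8053553175132881 z 26.84083530089929 yaw [-179.88    0.     78.94] F along,lat,z -7.540401959224568 -0.7031278492020145 3.773715746509594 torque [ 0.35  1.5  -0.02] grip 60.984594225883484
red 2200 x [-3.75 10.55 10.96] z top at tip 31.805763363401322 min 19.913842038066008 tip top 36.11650445439813
buffer face x [87.97 88.34 91.43]
carrier x [ 9.07 87.65] y+ 63.790273169619155 z 19.616027460968606
```

Request:
step_arm(
  targets=[
    [0, [1.0, -0.2, 0.2], [0, 0, 0]],
    [0, [1.5, -0.3, 0.2], [0, 0, 0]],
    [0, [1.5, -0.3, 0.2], [0, 0, 0]],
  ],
)

```text
time: 11.25
ee_pos: [0.5985, -0.1004, 0.0268]
tcp_rot: [-179.8, -0.0, 78.9]
wrist_force: [-8.8, 1.7, 2.7]
opening: 0.0171
grasp_force: 60.8
```

```bash
python3 m.py w8
```

```text
t 11.25 TCP dock x,y 49.793264484086386 -0.8098719061242837 z 26.84312048304659 yaw [-179.84   -0.     78.94] F along,lat,z -8.967847792236903 -0.02808584977186582 2.667435776358973 torque [ 0.37  1.7  -0.02] grip 60.84501385688782
red 2171 x [-3.74 10.63 10.92] z top at tip 31.606171534632264 min 20.1527389221926 tip top 35.84837216143845
buffer face x [89.15 89.52 92.7 ]
carrier x [10.28 88.81] y+ 63.774370700893485 z 19.64313378980567
```

Request:
step_arm(
  targets=[
    [0, [0.8, -0.2, 0.2], [0, 0, 0]],
    [0, [0.8, -0.2, 0.2], [0, 0, 0]],
    [0, [0.8, -0.2, 0.2], [0, 0, 0]],
  ],
)

```text
time: 11.6
ee_pos: [0.5992, -0.1005, 0.0269]
tcp_rot: [-179.8, -0.0, 78.9]
wrist_force: [-7.4, 2.2, 1.0]
opening: 0.0173
grasp_force: 60.7
```

```bash
python3 m.py w9
```

```text
t 11.6 TCP dock x,y 50.534333752629884 -0.7860900087959549 z 26.887076744299442 yaw [-179.83   -0.     78.94] F along,lat,z -7.7149171173473325 0.7782470084481005 0.963488870296625 torque [ 0.38  1.64 -0.  ] grip 60.69258391857147
red 2151 x [-3.82 10.52 10.82] z top at tip 31.446479857886082 min 19.72946750440015 tip top 35.67471102051708
buffer face x [89.86 90.28 93.41]
carrier x [11.   89.54] y+ 63.81613886066064 z 19.665699582290657
```

Catch is starting to slope off the rear edge (travel about 8 mm); another small nudge.

Request:
step_arm(
  targets=[
    [0, [0.6, -0.1, 0.1], [0, 0, 0]],
    [0, [0.6, -0.1, 0.1], [0, 0, 0]],
    [0, [0.6, -0.1, 0.1], [0, 0, 0]],
  ],
)

```text
time: 11.95
ee_pos: [0.5997, -0.1006, 0.0269]
tcp_rot: [-179.8, -0.0, 78.9]
wrist_force: [-8.2, 2.1, 1.4]
opening: 0.0175
grasp_force: 60.7
```

```bash
python3 m.py w10
```

```text
t 11.95 TCP dock x,y 50.999603106843544 -0.8286358255915591 z 26.88423164792022 yaw [-179.81   -0.     78.94] F along,lat,z -8.472194936215047 0.4819813247005141 1.4173071538491682 torque [ 0.37  1.71 -0.03] grip 60.71652352809906
red 2165 x [-3.77 10.56 10.87] z top at tip 31.285252321084588 min 18.77876015016853 tip top 35.528409901343174
buffer face x [90.41 90.73 93.87]
carrier x [11.36 90.01] y+ 63.805332667128766 z 19.66430976335183
```

Request:
step_arm(
  targets=[
    [0, [0.6, -0.1, 0], [0, 0, 0]],
    [0, [0.6, -0.1, 0], [0, 0, 0]],
    [0, [0.6, -0.1, 0], [0, 0, 0]],
  ],
)

```text
time: 12.3
ee_pos: [0.6002, -0.1007, 0.0269]
tcp_rot: [-179.8, -0.0, 78.9]
wrist_force: [-9.8, 1.2, 1.9]
opening: 0.0171
grasp_force: 60.8
```

```bash
python3 m.py w11
```

```text
t 12.3 TCP dock x,y 51.51067343869773 -0.8389543100650692 z 26.88933037386626 yaw [-179.8    -0.     78.94] F along,lat,z -9.825928594648786 -0.7159326186407845 1.864237961578864 torque [ 0.4  1.9 -0. ] grip 60.81007540225983
red 1818 x [-6.65  6.63  6.79] z top at tip 19.483940082189463 min 8.560536003213059 tip top 25.17118091809669
buffer face x [90.83 91.22 94.39]
carrier x [11.86 90.51] y+ 63.76277646771396 z 19.68558498377103
```

The catch has dropped (tip top 36 → 25 mm, tooth face at 6.7). Ease back about 4 mm so the carrier rests on it, then release.

Request:
step_arm(
  targets=[
    [0, [-1.0, 0.2, 0], [0, 0, 0]],
    [0, [-2.0, 0.4, 0], [0, 0, 0]],
    [0, [-2.9, 0.6, 0], [0, 0, 0]],
    [0, [-3.9, 0.8, 0], [0, 0, 0]],
    [0, [-3.9, 0.8, 0], [0, 0, 0]],
  ],
)

```text
time: 12.85
ee_pos: [0.5973, -0.1001, 0.0269]
tcp_rot: [-179.9, 0.0, 78.9]
wrist_force: [-4.7, 0.3, -4.7]
opening: 0.017
grasp_force: 59.9
```

```bash
python3 m.py w12
```

```text
t 12.85 TCP dock x,y 48.54855660079517 -0.7955729632019306 z 26.85095875713514 yaw [-179.93    0.     78.94] F along,lat,z -4.664321196745804 -0.6426280563139651 -4.652533577656968 torque [ 0.21  1.11 -0.08] grip 59.90172743797302
red 1784 x [-7.09  6.55  6.7 ] z top at tip 20.33325157229608 min 8.886686035483978 tip top 25.176601116102134
buffer face x [87.88 88.3  91.41]
carrier x [ 8.89 87.56] y+ 63.76688071195588 z 19.643374523392154
```

Request:
step_arm(
  targets=[
    [0, [-0.8, 0.2, -0.2], [0, 0, 0]],
    [0, [-1.5, 0.3, -0.2], [0, 0, 0]],
    [0, [-1.5, 0.3, -0.2], [0, 0, 0]],
    [0, [-1.5, 0.3, -0.2], [0, 0, 0]],
  ],
)

```text
time: 13.3
ee_pos: [0.5963, -0.0999, 0.027]
tcp_rot: [-180.0, 0.0, 78.9]
wrist_force: [-3.0, 1.3, -5.9]
opening: 0.0172
grasp_force: 59.7
```

```bash
python3 m.py w13
```

```text
t 13.3 TCP dock x,y 47.537069039695595 -0.79364717030424 z 27.004459138389652 yaw [-179.99    0.     78.94] F along,lat,z -3.234850151525723 0.67124026154713 -5.921759036443408 torque [ 0.13  0.89 -0.05] grip 59.69071805477142
red 1729 x [-7.39  6.5   6.72] z top at tip 21.724847375010903 min 9.424192617636525 tip top 25.11701229709588
buffer face x [86.94 87.31 90.49]
carrier x [ 7.84 86.55] y+ 63.719500218086914 z 19.752231743989753
```

Request:
step_arm(
  targets=[
    [0, [0, 0, -0.4], [0, 0, 0]],
    [0, [0, 0, -0.4], [0, 0, 0]],
    [0.3, [0, 0, -0.4], [0, 0, 0]],
    [0.4, [0, 0, -0.4], [0, 0, 0]],
    [0.45, [0, 0, -0.4], [0, 0, 0]],
    [0.45, [0, 0, -0.4], [0, 0, 0]],
    [0.45, [0, 0, -0.4], [0, 0, 0]],
  ],
  force=20,
)

```text
time: 14.05
ee_pos: [0.5967, -0.1, 0.027]
tcp_rot: [180.0, -0.0, 78.9]
wrist_force: [0.8, -0.1, -0.6]
opening: 0.0383
grasp_force: 0.0
```

```bash
python3 m.py w14; python3 -c "
from workcell import bot; print(bot.get_obs()['opening'])"
```

```text
t 14.05 TCP dock x,y 47.910207027231586 -0.7621498950580622 z 27.049410118742298 yaw [179.96  -0.    78.94] F along,lat,z 0.8433312365707942 0.0742151229011872 -0.6458784973047553 torque [ 0.05 -0.04 -0.  ] grip 0.0
red 1677 x [-7.79  6.39  6.57] z top at tip 22.808899152993302 min 9.05362811049393 tip top 25.173798612673075
buffer face x [85.95 86.35 89.83]
carrier x [ 6.96 85.57] y+ 63.7183486754576 z 19.661339624430717
0.038282557410198814
```

Released: the buffer is at about 4 mm travel and the carrier's rear edge sits on the tooth. Lift clear and back away.

Request:
step_arm(
  targets=[
    [0.45, [0, 0, 8], [0, 0, 0]],
    [0.45, [0, 0, 25], [0, 0, 0]],
    [0.45, [0, 0, 55], [0, 0, 0]],
    [0.45, [0, 0, 95], [0, 0, 0]],
    [0.45, [0, 0, 140], [0, 0, 0]],
    [0.45, [-20, -20, 170], [0, 0, 0]],
    [0.45, [-60, -60, 180], [0, 0, 0]],
    [0.45, [-60, -60, 180], [0, 0, 0]],
  ],
)

```text
time: 14.9
ee_pos: [0.5347, -0.1623, 0.2101]
tcp_rot: [179.8, 0.1, 78.8]
wrist_force: [0.8, 0.5, 0.4]
opening: 0.0381
grasp_force: 0.0
```

```bash
python3 m.py w15; python3 - <<'E'
from workcell import bot
import cv2
p,d=bot.camera("side"); cv2.imwrite("pics/side9.png",cv2.resize(p[180:340,170:430,::-1],None,fx=3,fy=3,interpolation=cv2.INTER_CUBIC))
E
```

```text
t 14.9 TCP dock x,y -0.8558473081693542 -73.88422215054274 z 210.14281952511956 yaw [179.79   0.07  78.82] F along,lat,z 0.6647488078974357 0.6570157802095181 0.37044416984948103 torque [ 0.03 -0.07  0.01] grip 0.0
red 356 x [-7.45  5.41  5.45] z top at tip 17.475506664002243 min 5.883274219882985 tip top 25.21081170099836
buffer face x [85.71 86.22 89.28]
carrier x [ 6.49 85.44] y+ 61.94712673743757 z 19.55676414171081
```

View pics/w15.png

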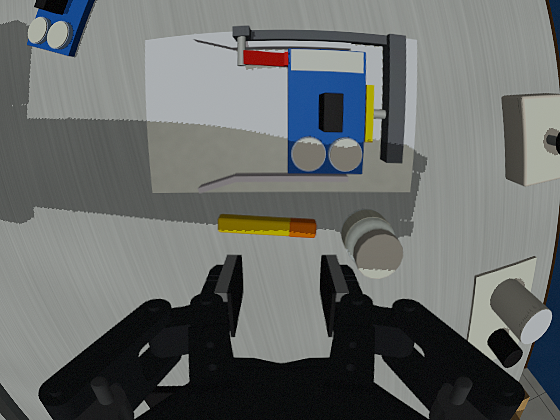

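View pics/side9.png

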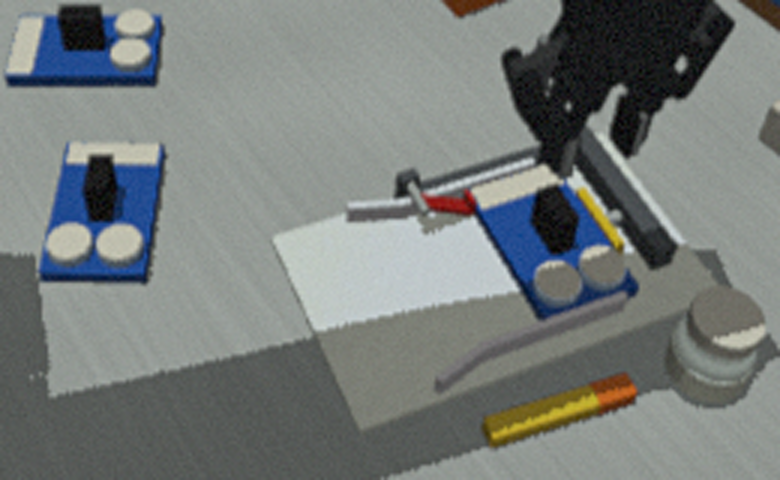

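The wrist view shows the catch down at (265,58), behind the carrier's rear edge at column 288. The carrier is pressed against the buffer at (369,113), and the pen and jar have not moved. The side view agrees, with the hand clear. Handing in.

```bash
python3 -c "
from workcell import bot; print(bot.job_done())"
```

```text
the job is handed in; nothing more can be done
None
```

The carrier farthest from the base is latched level in the dock, held against the buffer by the catch alone, with the gripper clear; handed in at about 15 s on the robot's clock, no verdict returned.

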